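Complete the rows in the jar rack

ROBOT

A 6-joint arm with a two-finger parallel gripper is mounted at the origin on the work surface. World frame = base frame: x ahead of the robot, y to its left, z up, the work surface at z = 0. Lengths are in mm, angles in rad, forces in N, time in s.
With the tool pointing down it reaches from about 275 to 750 mm from the base axis. Payload 10.2 kg.
Tool frame: the origin (TCP) lies midway between the tips of the shut fingers; the grasp point (between the pads) lies bot.hold_point_z behind it (bot.hold_point_z is the distance from the TCP to the grasp point, in mm); z points along the fingers, y is the line along which they close (so a half turn about z gives the same grasp; the last joint's range is limited). The gripper opens to 88 mm and grips with 3 to 60 N. Pads are 18 mm wide; open, the fingers measure 123 mm over their backs; the gripper's body (75 mm by 187 mm) begins 45 mm behind the grasp point.
Start: joints at [0.881, 0.313, 1.498, -0, 1.331, -0.223], TCP at [236.279, 468.832, 238.72] pointing down, gripper open.
Joint ranges: [-2.94, 2.94], [-0.97, 2.17], [0.19, 2.56], [-1.23, 4.37], [0.02, 3.11], [-2.88, 2.88]. Speed limits (rad/s): [2.39, 2.39, 3.01, 3.14, 3.14, 3.14].

INTERFACE

Orientations are given as a unit quaternion [w, x, y, z].
In Python, from station import telemetry, grab_frame, job, bot gives the robot as it stands.
- The arm moves only by the tool play_rows, never from a script. Its argument "series" is a list that holds one entry, the list of rows, each a list of 7 numbers: the shift along the tool's x, y, z normalised to -1 to 1, where 1 is 20 cm, then the turn, a rotation vector about the tool's x, y, z normalised to -1 to 1, where 1 is 180 degrees, then the closure, from 0 (fully open) to 1 (shut). In form: [[[tx, ty, tz, wx, wy, wz, fingers], ...]]. A call has 1 to 20 rows; each row is the pose to reach, as a shift and turn from the pose commanded when the call began, along the tool's axes at that moment, turning the shorter way round; what a row does not reach only later rows make up. A row lasts 1/12 s, in which the tool goes at most 41.7 mm and 7.16 degrees, less where a joint would pass 70% of its speed; a pose out of reach is approached as far as the arm can. A call with a number of a shift or a turn outside -1 to 1 is refused whole. A call with a gripper value outside its range is refused whole. The fingers move at their own pace and stop on an object; the grip force is fixed at half the most. Time passes only in rows, so rows that repeat a pose let the fingers close. It gives the time, the measured TCP pose, the force, the opening and the grip force at its end, in the units of the state.
- telemetry.read_state(): the state, without advancing time (a new reading comes with each control period).
- grab_frame(name): name is "side" or "top"; returns a dict with "frame" (480x640x3 uint8, red, green, blue), "fx", "fy", "cx", "cy" (pixels), "T" (4x4, takes a point from camera to world coordinates). Camera axes: x right, y up, looking along -z (the intrinsics and any distortion apply to the point x, -y, -z); pixel columns grow to the right and rows downward; lengths in mm; the calibration is good to about 2 mm. A picture is of the moment at which its call begins. There is no depth.
- job.finish_job(): hands the job in; it is judged then, once.
The state is a dict: "t": time; "qpos": joint angles; "qvel": joint speeds; "joint_efforts": joint torques, N m; "eef_pos": TCP position; "orientation": TCP orientation; "wrist_force": force on the tool from outside, world axes, zero at the start; "moment": the same for the moment, N m; "width": finger opening in mm; "gripper_force": force on a finger pad.
Only numpy, scipy, OpenCV 4.12 (cv2) and the standard library are available. Lean on these libraries where they do the work, as an engineer would, in place of code of your own. Each camera call takes 0.05 s, during which the arm holds its last target. There are 200 camera calls.

TASK

Put the two loose jars of bolts away in the sloping jar rack: each belongs in the bay that holds jars of its own shape, in the place left empty there, so that three stand side by side in a straight row against the front lip with no more than a finger's width between neighbours. Lower each jar onto the board leaning square with it like its neighbours and let go only there (do not drop it), and leave the jars already in the rack, the tape roll, the wood offcut, the glue bottle and the mug where they are.

Things in the scene. Friction and masses are not known exactly. Their poses are not given: they have to be found in the camera images.
- tray: Wooden board of the fixed jar rack, sloping 26 degrees, low edge to the robot; place and yaw vary. Origin: on its upper face, mid-length, at the inner face of the front lip, 50 mm above the bench. x: up the slope, away from the robot; y: along the rack to the left; z: square out of the board, as jars on it stand (lids lean to the robot). Face: x 0 to 127, y -231 to 231 mm. Nothing above it.
- bay_left (a point): Centre of the board's left bay at the inner face of the front lip (tray y = +117 mm; the bay spans tray y 3 to 231 mm). It has places for three jars of one kind, feet within 1 mm of the lip. Front and rear lips: 8 mm thick, 12 mm high; side walls 30 mm high; divider between the bays 6 mm thick, 25 mm high.
- bay_right (a point): Centre of the board's right bay at the inner face of the front lip (tray y = -117 mm; the bay spans tray y -231 to -3 mm). It has places for three jars of one kind, feet within 1 mm of the lip. Front and rear lips: 8 mm thick, 12 mm high; side walls 30 mm high; divider between the bays 6 mm thick, 25 mm high.
- tall_new_c (a point): Centre (half-way up, on the axis, z along the axis to the lid) of the loose tall slim jar, 50 mm in diameter over its whole height, 84 mm high, about 0.17 kg, a round straight-sided clear screw-top jar of bolts with a plain steel lid of the same diameter; it stands upright on the open bench to the left or right in front of the rack and is to be put in its row.
- tall_1_c (a point): Centre (half-way up, z along the axis) of one of the two tall jars already in the rack, same size as the loose tall jar. Which bay they have, and which of its three places is empty (left, middle or right), varies; places are 62 mm apart centre to centre; the row of three is centred in its bay within 8 mm.
- tall_2_c (a point): Centre (half-way up, z along the axis) of the other of the two tall jars already in the rack, same size as the loose tall jar. Which bay they have, and which of its three places is empty (left, middle or right), varies; places are 62 mm apart centre to centre; the row of three is centred in its bay within 8 mm.
- tall_new: The same loose tall jar as tall_new_c, origin at the centre of its underside.
- squat_new_c (a point): Centre (half-way up, on the axis, z along the axis to the lid) of the loose low wide jar, 60 mm in diameter over its whole height, 58 mm high, about 0.18 kg, a round straight-sided clear screw-top jar of bolts with a plain steel lid of the same diameter; it stands upright on the open bench to the left or right in front of the rack and is to be put in its row.
- squat_1_c (a point): Centre (half-way up, z along the axis) of one of the two squat jars already in the rack, same size as the loose squat jar. Which bay they have, and which of its three places is empty (left, middle or right), varies; places are 70 mm apart centre to centre; the row of three is centred in its bay within 8 mm.
- squat_2_c (a point): Centre (half-way up, z along the axis) of the other of the two squat jars already in the rack, same size as the loose squat jar. Which bay they have, and which of its three places is empty (left, middle or right), varies; places are 70 mm apart centre to centre; the row of three is centred in its bay within 8 mm.
- squat_new: The same loose squat jar as squat_new_c, origin at the centre of its underside.
- tape: Paper tape roll lying flat, 90 mm across, 24 mm high, origin centre of its underside; between the loose jars; leave alone.
- offcut: Wood offcut 90 x 45 x 40 mm (x, y, z), origin centre of its underside; leave alone.
- glue: White glue bottle 54 mm across, 150 mm high, standing, origin centre of its underside; leave alone.
- mug: White mug 76 mm across, 85 mm high, origin centre of its underside; leave alone.
There are look-alikes about, which are no part of the job. What is shaped like the part that bears tall_2_c but blue is not meant.

How it is judged (in metres and radians):
On the way, in this order (a step that is already met when the one before it is completed fails the run):
1. one loose jar (either first) is brought down onto the rack's board, still in the fingers: its foot within 12 mm of the board and square with it within 14 degrees (((z of tall_new_c in the frame of tray between 0.036 and 0.054 m and angle between the z axis of tall_new_c and the z axis of tray, either way round below 0.25 rad and contact force between the fingers and tall_new above 0.5 N and x of tall_new_c in the frame of tray between 0.01 and 0.1 m and y of tall_new_c in the frame of tray between -0.23 and 0.23 m) or (z of squat_new_c in the frame of tray between 0.023 and 0.041 m and angle between the z axis of squat_new_c and the z axis of tray, either way round below 0.25 rad and contact force between the fingers and squat_new above 0.5 N and x of squat_new_c in the frame of tray between 0.01 and 0.1 m and y of squat_new_c in the frame of tray between -0.23 and 0.23 m))), for 0.05 s.
2. with that jar in its place, the other is brought down in the same way, still in the fingers ((((z of tall_new_c in the frame of tray between 0.036 and 0.054 m and angle between the z axis of tall_new_c and the z axis of tray, either way round below 0.25 rad and contact force between the fingers and tall_new above 0.5 N and x of tall_new_c in the frame of tray between 0.01 and 0.1 m and y of tall_new_c in the frame of tray between -0.23 and 0.23 m) and (z of squat_new_c in the frame of tray between 0.023 and 0.033 m and angle between the z axis of squat_new_c and the z axis of tray, either way round below 0.1 rad and x of squat_new_c in the frame of tray between 0.026 and 0.04 m and (distance between squat_new_c and squat_1_c below 0.082 m or distance between squat_new_c and squat_2_c below 0.082 m) and distance between squat_new_c and squat_1_c below 0.162 m and distance between squat_new_c and squat_2_c below 0.162 m)) or ((z of squat_new_c in the frame of tray between 0.023 and 0.041 m and angle between the z axis of squat_new_c and the z axis of tray, either way round below 0.25 rad and contact force between the fingers and squat_new above 0.5 N and x of squat_new_c in the frame of tray between 0.01 and 0.1 m and y of squat_new_c in the frame of tray between -0.23 and 0.23 m) and (z of tall_new_c in the frame of tray between 0.036 and 0.046 m and angle between the z axis of tall_new_c and the z axis of tray, either way round below 0.1 rad and x of tall_new_c in the frame of tray between 0.021 and 0.035 m and (distance between tall_new_c and tall_1_c below 0.072 m or distance between tall_new_c and tall_2_c below 0.072 m) and distance between tall_new_c and tall_1_c below 0.146 m and distance between tall_new_c and tall_2_c below 0.146 m)))), for 0.05 s.
At the end, for the whole second after the job is handed in: Both jars stand at rest on the board, square with it within 0.1 rad, within 10 mm of the front lip, each in its own kind's row: gap to the nearest of its kind under 22 mm, none beyond two places plus 22 mm; the other four jars stand square within 15 mm of where they were (z of tall_new_c in the frame of tray between 0.036 and 0.046 m and angle between the z axis of each of tall_new_c, squat_new_c, tall_1_c, tall_2_c, squat_1_c, squat_2_c and the z axis of tray, either way round below 0.1 rad and x of tall_new_c in the frame of tray between 0.021 and 0.035 m and (distance between tall_new_c and tall_1_c below 0.072 m or distance between tall_new_c and tall_2_c below 0.072 m) and distance between tall_new_c and tall_1_c below 0.146 m and distance between tall_new_c and tall_2_c below 0.146 m and z of squat_new_c in the frame of tray between 0.023 and 0.033 m and x of squat_new_c in the frame of tray between 0.026 and 0.04 m and (distance between squat_new_c and squat_1_c below 0.082 m or distance between squat_new_c and squat_2_c below 0.082 m) and distance between squat_new_c and squat_1_c below 0.162 m and distance between squat_new_c and squat_2_c below 0.162 m and linear speed of each of tall_new, squat_new below 0.02 m/s and distance of each of tall_1_c, tall_2_c, squat_1_c, squat_2_c from where it was at the start of the episode below 0.015 m); the robot touches nothing.
It fails at once if a jar that was already on the rack is shifted by more than 25 mm (distance of any of tall_1_c, tall_2_c, squat_1_c, squat_2_c from where it was at the start of the episode above 0.025 m).
It fails at once if one of the two loose jars is knocked over (leans more than 60 degrees) (angle between any of tall_new_c, squat_new_c's own z axis and vertical above 1.05 rad).
It fails at once if the tape, the wood offcut, the glue bottle or the mug is shifted by more than 30 mm (distance of any of tape, offcut, glue, mug from where it was at the start of the episode above 0.03 m).
It also fails if it takes over 54 s, if anything falls off the work surface, if the arm or the gripper's body presses on something with over 40 N, if the wrist force passes 120 N, or if a joint passes its speed limit or range.

## Working session

There is one attempt and no reset: what is moved stays moved. The work goes in short steps, Python scripts to look and compute and a tool call to move; the robot and the scene stay as the last step left them, time stands still between calls to the robot, and variables do not carry over. Pictures are saved under pics/ and viewed, at most 10 in all, crops included, and the job is handed in when it is done.

Besides the shell and the picture viewer there is one more tool, called after ">>>" as name(argument=value, ...), one argument or row to a line, values as JSON. play_rows: Moves the arm, as the interface text tells. Its arguments: {"type":"object","properties":{"series":{"type":"array","items":{"type":"array","items":{"type":"array","items":{"type":"number","minimum":-1,"maximum":1}}}}},"required":["series"]}

```bash
ls; mkdir -p pics
python3 - <<'E'
from station import telemetry, grab_frame, job, bot
import cv2,numpy as np
print(bot.hold_point_z, telemetry.read_state())
for n in("top","side"):
    f=grab_frame(n); cv2.imwrite(f"pics/{n}0.png",f["frame"][:,:,::-1]); print(n,{k:v for k,v in f.items() if k!="frame"})
E
```

```text
pics
18.700000000000003 {'t': 0.0, 'qpos': array([ 8.80607325e-01,  3.13454856e-01,  1.49841367e+00,  5.80206223e-06,
        1.33095462e+00, -2.23390593e-01]), 'qvel': array([ 2.05959319e-04, -6.15709320e-04, -1.43038155e-03, -8.40680623e-05,
       -2.48949073e-04,  4.80878911e-04]), 'joint_efforts': array([-1.69340215e-04, -4.02200890e+01, -2.52279621e+01,  6.95005618e-02,
        3.50678712e-02, -9.07473213e-05]), 'eef_pos': array([236.12217039, 468.64970331, 238.16738443]), 'orientation': array([-2.73894495e-04,  2.31286519e-01,  9.72885485e-01, -5.50923293e-04]), 'wrist_force': array([0.11536789, 0.3757718 , 0.99707602]), 'moment': array([-0.02890439,  0.03342042, -0.03952148]), 'gripper_force': 0.0, 'width': 88.44353586580698}
top {'fx': 492.8700157562835, 'fy': 492.8700157562835, 'cx': 316.68183582193984, 'cy': 232.9791584742635, 'T': array([[ 9.73463690e-03,  9.77329928e-01, -2.11498107e-01,
         2.69258048e+02],
       [-9.99950511e-01,  9.08026412e-03, -4.06500690e-03,
        -6.03971077e+00],
       [-2.05239423e-03,  2.11527212e-01,  9.77369954e-01,
         1.31409519e+03],
       [ 0.00000000e+00,  0.00000000e+00,  0.00000000e+00,
         1.00000000e+00]])}
side {'fx': 592.3270279578596, 'fy': 592.3270279578596, 'cx': 321.7692698677495, 'cy': 238.56458602603183, 'T': array([[ 7.35338305e-01,  3.43724067e-01, -5.84064502e-01,
        -3.78539001e+02],
       [-6.77258986e-01,  4.03808987e-01, -6.15027290e-01,
        -9.77131142e+02],
       [ 2.44508127e-02,  8.47816058e-01,  5.29726429e-01,
         9.22011026e+02],
       [ 0.00000000e+00,  0.00000000e+00,  0.00000000e+00,
         1.00000000e+00]])}
```

View pics/top0.png

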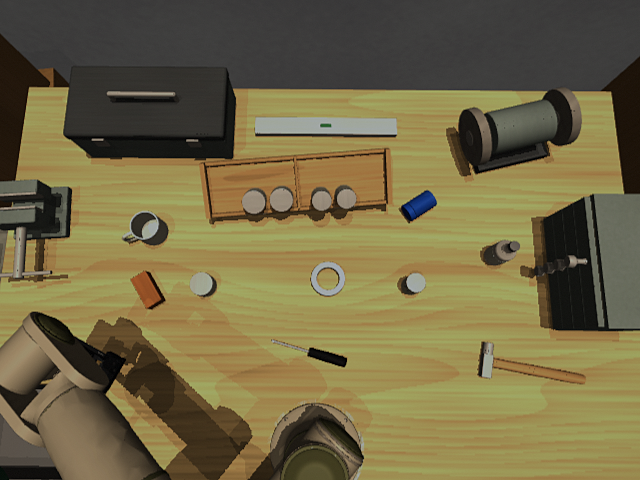

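View pics/side0.png

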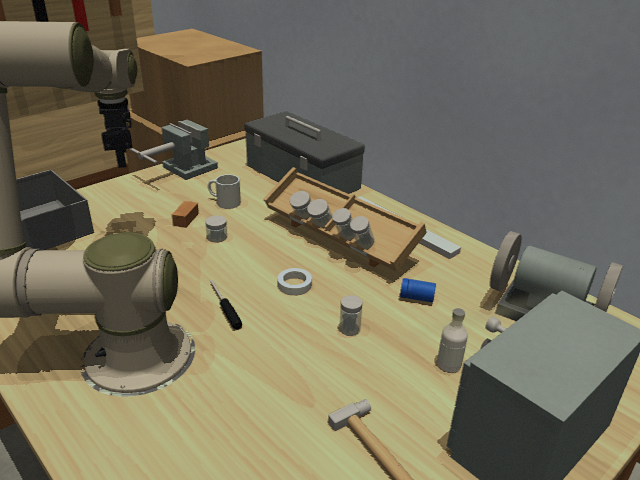

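Top view: loose squat jar (203,284), loose tall jar (414,283). Rack squat jars (254,202),(281,200), tall (321,200),(346,198). The outer place looks empty in each bay. Possible mistakes: blue can (419,206) = excluded look-alike; tape (328,279); glue (502,252); mug (147,228). One close crop composite next to check.

Run:
```python
import cv2,numpy as np
t=cv2.imread("pics/top0.png");s=cv2.imread("pics/side0.png")
r=lambda im,x0,y0,w,h,W,H:cv2.resize(im[y0:y0+h,x0:x0+w],(W,H),interpolation=cv2.INTER_CUBIC)
a=r(t,195,140,200,80,800,320)
b=np.hstack([r(s,260,165,170,108,440,280),r(s,195,205,50,40,160,130+150),r(s,330,285,40,56,200,280)])
cv2.imwrite("pics/crop.png",np.vstack([a,b]))
hsv=cv2.cvtColor(t,cv2.COLOR_BGR2HSV)
for nm,im,pts in(("top",t,[(203,284),(414,283),(254,202),(281,200),(321,200),(346,198),(230,190)]),("side",s,[(216,223),(351,302),(300,198),(318,206),(343,214),(360,224),(351,325),(300,213),(318,220)])):
    h=cv2.cvtColor(im,cv2.COLOR_BGR2HSV)
    for p in pts: print(nm,p,h[p[1],p[0]])
```

```text
top (203, 284) [ 39  30 168]
top (414, 283) [ 60   9 166]
top (254, 202) [ 17  47 151]
top (281, 200) [ 18  51 151]
top (321, 200) [ 18  48 154]
top (346, 198) [ 18  48 153]
top (230, 190) [ 16 154 154]
side (216, 223) [ 19  21 173]
side (351, 302) [ 22  22 174]
side (300, 198) [ 21  24 169]
side (318, 206) [ 20  23 167]
side (343, 214) [ 24  22 166]
side (360, 224) [ 20  23 169]
side (351, 325) [43 25 71]
side (300, 213) [30 49 68]
side (318, 220) [20 12 62]
```

View pics/crop.png

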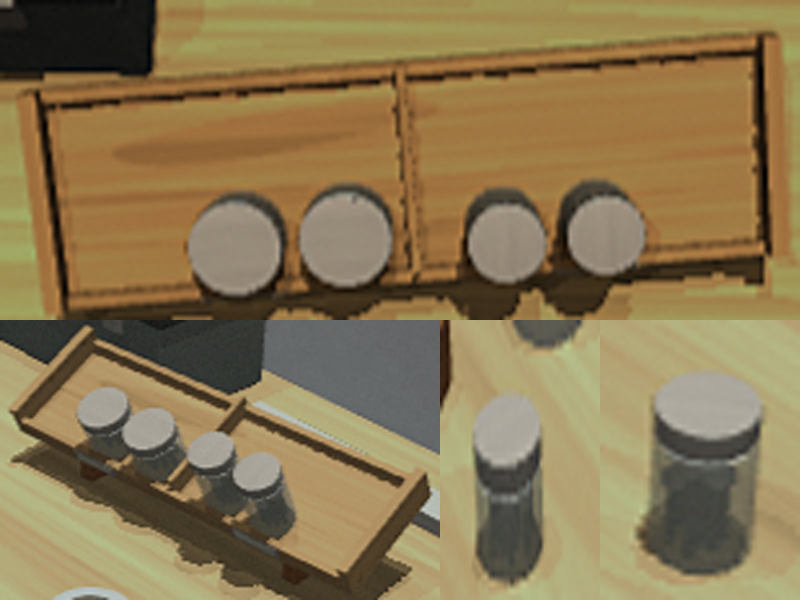

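Crop confirms: squat jars in the left bay (middle and right places), left place empty; tall jars in the right bay (left and middle), right place empty; the loose jars match by shape.

```bash
cat > h.py <<'E'
import cv2,numpy as np
from station import telemetry, grab_frame, job, bot
def ray(f,u,v):
    T=f["T"]; d=T[:3,:3]@np.array([(u-f["cx"])/f["fx"],-(v-f["cy"])/f["fy"],-1]); return T[:3,3],d/np.linalg.norm(d)
def plane(f,u,v,z):
    o,d=ray(f,u,v); return o+d*(z-o[2])/d[2]
def tri(a,b):
    (o1,d1),(o2,d2)=a,b; s=np.linalg.lstsq(np.c_[d1,-d2],o2-o1,rcond=None)[0]
    p,q=o1+s[0]*d1,o2+s[1]*d2; return (p+q)/2,np.linalg.norm(p-q)
def lid(f,u,v,w=26):
    im=np.ascontiguousarray(f["frame"][:,:,::-1]); h=cv2.cvtColor(im,cv2.COLOR_BGR2HSV)
    h0,h1,w0,w1=int(v-w),int(v+w),int(u-w),int(u+w)
    m=((h[:,:,1]<85)&(h[:,:,2]>115)).astype(np.uint8)[h0:h1,w0:w1]
    n,l,st,c=cv2.connectedComponentsWithStats(m,connectivity=4); k=l[int(v)-h0,int(u)-w0]
    assert k>0
    cn=max(cv2.findContours((l==k).astype(np.uint8),cv2.RETR_EXTERNAL,cv2.CHAIN_APPROX_NONE)[0],key=len)
    e=cv2.fitEllipse(cv2.convexHull(cn)) ; return c[k]+[w0,h0],(np.array(e[0])+[w0,h0]),e[1],st[k,4]
E
cat > m.py <<'E'
from h import *
T,S=grab_frame("top"),grab_frame("side")
P={}
for n,a,b in(("squat_new",(203,284),(216,223)),("tall_new",(414,283),(351,302)),("sL",(254,202),(300,198)),("sR",(281,200),(318,206)),("tL",(321,200),(343,214)),("tR",(346,198),(360,224))):
    A,B=lid(T,*a),lid(S,*b); p,e=tri(ray(T,*A[0]),ray(S,*B[0])); P[n]=p
    print(n,p.round(1),"gap",e.round(1),A[0].round(1),A[1].round(1),np.round(A[2],1),A[3],B[0].round(1),B[1].round(1),np.round(B[2],1),B[3])
for n in[(P["sR"]-P["sL"]),(P["tR"]-P["tL"]),(P["tR"]-P["sL"])]: print(np.linalg.norm(n),n)
pt=lambda x,y,z:plane(T,195+x/4-.375,140+y/4-.375,z).round(1)
c,s=np.cos(.4538),np.sin(.4538)
H=lambda x,z:50+x*s+z*c
a,b=pt(48,93,H(135,12)),pt(755,37,H(135,12)); print("rear",a,b,np.degrees(np.arctan2(b[0]-a[0],a[1]-b[1])))
print("div",pt(401,68,H(130,25)),pt(415,280,H(0,25)))
print("lwall",pt(22,97,H(135,30)),pt(760,35,H(135,30)),pt(780,35,H(135,30)))
E
python3 m.py
```

```text
squat_new [399.1 301.4  51.9] gap 20.6 [200.5 283.2] [200.5 283.3] [22.3 23.4] 418 [208.3 222.8] [208.9 224.9] [21.4 37.3] 364
tall_new [ 414.5 -249.   107.7] gap 12.8 [415.7 282.1] [415.7 282.2] [19.  19.8] 301 [355.5 292.7] [353.1 293.6] [29.6 66.5] 936
sL [607.1 160.  117.9] gap 0.3 [253.1 201.7] [253.1 201.7] [22.4 23.1] 417 [299.1 198.1] [299.  198.1] [14.6 20.6] 242
sR [613.6  90.2 118.3] gap 0.5 [280.8 199.4] [280.8 199.4] [22.5 22.9] 413 [317.  206.3] [317.2 206.2] [15.6 21.6] 261
tL [606.2 -11.6 138.8] gap 0.9 [321.3 200.3] [321.4 200.3] [18.8 19.4] 296 [340.7 214.5] [340.6 214.5] [13.4 19.3] 206
tR [612.1 -73.  138.7] gap 1.0 [346.1 198.2] [346.2 198.2] [18.8 19.4] 293 [358.7 222.8] [358.4 222.6] [14.8 19.1] 221
70.06262036572747 [  6.44572481 -69.76441759   0.38657742]
61.70576190765696 [  5.9131898  -61.42148544  -0.19069712]
233.93483041510964 [   4.98081015 -232.96323995   20.70809611]
rear [708.6 282.3 120. ] [ 750.7 -170.5  120. ] 5.311919939170689
div [723.9  56.3 129.5] [599.7  47.4  72.5]
lwall [699.8 294.7 136.1] [ 745.5 -171.5  136.1] [ 745.6 -184.2  136.1]
```

```bash
sed -i 's/def lid(f,u,v,w=26)/def lid(f,u,v,w=26,smax=85)/; s/h\[:,:,1\]<85/h[:,:,1]<smax/' h.py
cat > m2.py <<'E'
from h import *
T,S=grab_frame("top"),grab_frame("side")
for n,a,b in(("squat_new",(203,284),(216,223)),("tall_new",(414,283),(351,302))):
  for sm in(32,40,50):
    A,B=lid(T,*a),lid(S,*b,smax=sm); p,e=tri(ray(T,*A[0]),ray(S,*B[0]))
    print(n,sm,p.round(1),"gap",e.round(1),A[0].round(1),B[0].round(1),np.round(B[2],1),B[3], "plane",plane(T,*A[0],58 if n[0]=="s" else 84).round(1))
c,s=np.cos(.4538),np.sin(.4538)
for yaw in(5.3,):
  y=np.radians(yaw); Y=np.array([-np.sin(y),np.cos(y),0]); U=np.array([np.cos(y),np.sin(y),0]); X=c*U+[0,0,s]; Z=-s*U+[0,0,c]
  R=np.c_[X,Y,Z]
  O=[]
  for n,p,x,z in(("sL",[607.1,160,117.9],30.5,58),("sR",[613.6,90.2,118.3],30.5,58),("tL",[606.2,-11.6,138.8],25.5,84),("tR",[612.1,-73,138.7],25.5,84)):
    o=np.array(p)-X*x-Z*z; O.append(o); print(n,o.round(1))
  # origin: along-rack coordinate from divider / walls
  for q,w in(([723.9,56.3],130),([599.7,47.4],0)): q=np.array(q+[0]); print("div y",q@Y)
  for q in([708.6,282.3],[750.7,-170.5],): print("rear u",np.dot(q,U[:2])-(135*c-12*s))
  for o in O: print("jar u",o@U,"ytray",o@Y)
  print("walls", [np.dot(q,Y[:2]).round(1) for q in([699.8,294.7],[745.5,-171.5],[745.6,-184.2])])
E
python3 m2.py
```

```text
squat_new 32 [406.7 294.2  59.6] gap 0.6 [200.5 283.2] [215.3 220.4] [ 9.8 20.1] 163 plane [407.1 294.4  58. ]
squat_new 40 [406.7 294.2  59.6] gap 0.6 [200.5 283.2] [215.3 220.4] [ 9.8 20.1] 163 plane [407.1 294.4  58. ]
squat_new 50 [406.6 294.2  59.8] gap 0.7 [200.5 283.2] [215.3 220.3] [10.  20.5] 168 plane [407.1 294.4  58. ]
tall_new 32 [ 411.7 -249.    84.6] gap 1.1 [415.7 282.1] [351.1 301.8] [12.7 20.5] 215 plane [ 412.2 -249.5   84. ]
tall_new 40 [ 411.7 -249.    84.9] gap 1.0 [415.7 282.1] [351.1 301.7] [13.1 20.5] 220 plane [ 412.2 -249.5   84. ]
tall_new 50 [ 411.7 -249.    85.1] gap 1.0 [415.7 282.1] [351.1 301.6] [13.1 20.7] 223 plane [ 412.2 -249.5   84. ]
sL [605.1 159.8  52.4]
sR [611.6  90.   52.8]
tL [620.  -10.3  52.1]
tR [625.9 -71.7  52. ]
div y -10.807767744773962
div y -8.197290597753799
rear u 615.5710026118796
rear u 615.6656104096475
jar u 617.2970092050871 ytray 103.23776807072561
jar u 617.3217527395169 ytray 33.13577531903912
jar u 616.4419890461602 ytray -67.5454566090468
jar u 616.6452106962303 ytray -129.22793954351485
walls [np.float64(228.8), np.float64(-239.6), np.float64(-252.3)]
```

```bash
cat >> h.py <<'E'
from scipy.spatial.transform import Rotation as Ro
yw=np.radians(5.3); c,s=np.cos(.4538),np.sin(.4538)
Y=np.array([-np.sin(yw),np.cos(yw),0]); U=np.array([np.cos(yw),np.sin(yw),0]); K=np.array([0,0,1.])
X=c*U+s*K; Z=-s*U+c*K; O=616.5*U-10*Y+50*K
RB=np.c_[Y,U,-K]; RT=np.c_[Y,X,-Z]
def tr(x,y,z): return O+x*X+y*Y+z*Z      # tray point to world
def rows(*goals):
    st=telemetry.read_state(); q=st["orientation"]; R0=Ro.from_quat([q[1],q[2],q[3],q[0]]); p0=st["eef_pos"]
    print("t",st["t"].__round__(2),"at",p0.round(1),"w",round(st["width"],1))
    for p,R in goals:
        d=R0.inv().apply(np.array(p)-p0)/200; w=(R0.inv()*Ro.from_matrix(R)).as_rotvec()/np.pi
        print(np.r_[d,w].round(4).tolist(), np.linalg.norm(d)*200)
E
python3 -c "
from h import *
rows(((406.8,294.3,110),RB),((406.8,294.3,18.3),RB))
print(tr(30.5,183,60),tr(30.5,183,0))"
```

```text
t 0.3 at [236.2 468.8 238.5] w 87.9
[-1.1542, -0.3949, 0.6428, -0.0001, 0.0, 0.322] 275.7705202751399
[-1.1542, -0.3947, 1.1013, -0.0001, 0.0, 0.322] 328.6836349789549
[598.98940018 229.30936953 117.29797874] [625.17999179 231.73899726  63.37071457]
```

>>> play_rows(
  series=[
    [[-0.6,-0.2,0.3,0,0,0.322,0],[-0.6,-0.2,0.3,0,0,0.322,0],[-0.6,-0.2,0.3,0,0,0.322,0],[-0.6,-0.2,0.3,0,0,0.322,0],[-0.6,-0.2,0.3,0,0,0.322,0],[-0.6,-0.2,0.3,0,0,0.322,0],[-0.6,-0.2,0.3,0,0,0.322,0],[-0.6,-0.2,0.3,0,0,0.322,0],[-0.6,-0.2,0.3,0,0,0.322,0],[-0.6,-0.2,0.3,0,0,0.322,0],[-0.6,-0.2,0.3,0,0,0.322,0]],
  ],
)

```text
t: 1.22
eef_pos: [325.4, 379.1, 178.7]
orientation: [0.0, 0.672, 0.74, -0.0]
wrist_force: [0.4, -0.6, 0.0]
width: 88.1
gripper_force: 0.0
```

```bash
python3 -c "
from h import *
rows(((406.8,294.3,110),RB),((406.8,294.3,18.3),RB))"
```

```text
t 1.22 at [325.4 379.1 178.7] w 88.1
[-0.4611, 0.3644, 0.3436, -0.0, 0.0, 0.0011] 136.1541048409276
[-0.4611, 0.3644, 0.8021, -0.0, 0.0, 0.0011] 198.8681461957176
```

>>> play_rows(
  series=[
    [[-0.461,0.364,0.3,0,0,0,0],[-0.461,0.364,0.3,0,0,0,0],[-0.461,0.364,0.3,0,0,0,0],[-0.461,0.364,0.3,0,0,0,0],[-0.461,0.364,0.4,0,0,0,0],[-0.461,0.364,0.5,0,0,0,0],[-0.461,0.364,0.6,0,0,0,0],[-0.461,0.364,0.7,0,0,0,0],[-0.461,0.364,0.76,0,0,0,0],[-0.461,0.364,0.8,0,0,0,0],[-0.461,0.364,0.8,0,0,0,0],[-0.461,0.364,0.8,0,0,0,1],[-0.461,0.364,0.8,0,0,0,1],[-0.461,0.364,0.8,0,0,0,1],[-0.461,0.364,0.8,0,0,0,1],[-0.461,0.364,0.8,0,0,0,1],[-0.461,0.364,0.8,0,0,0,1],[-0.461,0.364,0.8,0,0,0,1]],
  ],
)

```text
t: 2.72
eef_pos: [406.8, 294.2, 19.3]
orientation: [0.0, 0.674, 0.739, 0.0]
wrist_force: [-1.7, 0.1, 5.8]
width: 59.7
gripper_force: 30.0
```

```bash
python3 -c "
from h import *
rows(((406.8,294.3,170),RB),(tr(30.8,183,120),RT))"
```

```text
t 2.72 at [406.8 294.2  19.3] w 59.7
[0.0008, 0.0011, -0.7535, 0.0003, -0.0001, 0.0] 150.69893874811987
[-0.4116, 0.7977, -0.7596, -0.1441, -0.0001, -0.0] 235.17828136232572
```

>>> play_rows(
  series=[
    [[0,0,-0.1,0,0,0,1],[0,0,-0.25,0,0,0,1],[0,0,-0.4,0,0,0,1],[0,0,-0.55,0,0,0,1],[0,0,-0.7,0,0,0,1],[-0.06,0.12,-0.76,-0.03,0,0,1],[-0.12,0.24,-0.76,-0.06,0,0,1],[-0.18,0.36,-0.76,-0.09,0,0,1],[-0.25,0.48,-0.76,-0.12,0,0,1],[-0.31,0.6,-0.76,-0.144,0,0,1],[-0.37,0.72,-0.76,-0.144,0,0,1],[-0.41,0.79,-0.76,-0.144,0,0,1],[-0.412,0.797,-0.76,-0.144,0,0,1],[-0.412,0.797,-0.76,-0.144,0,0,1],[-0.412,0.797,-0.76,-0.144,0,0,1]],
  ],
)

```text
t: 3.97
eef_pos: [571.8, 226.9, 170.2]
orientation: [0.151, 0.657, 0.72, 0.165]
wrist_force: [0.0, 0.3, -2.0]
width: 58.9
gripper_force: 30.0
```

Run:
```python
from h import *
rows((tr(30.8,183,40),RT),(tr(30.8,183,19.3),RT))
T,S=grab_frame("top"),grab_frame("side")
cv2.imwrite("pics/a.png",np.hstack([cv2.resize(T["frame"][120:260,160:360,::-1],(400,280)),cv2.resize(S["frame"][100:240,220:420,::-1],(400,280))]))
```

```text
t 3.97 at [571.8 226.9 170.2] w 58.9
[-0.0008, 0.0092, 0.3974, -0.0009, 0.0, 0.0001] 79.4943224242405
[-0.0008, 0.0095, 0.5009, -0.0009, 0.0, 0.0001] 100.1909346251137
```

View pics/a.png

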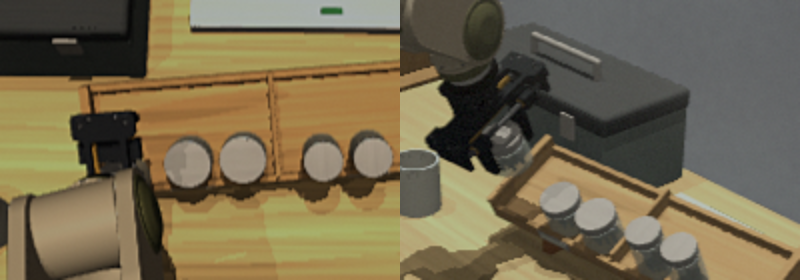

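Jar is held tilted above the empty left place (composite: gripper at (105,140) left part), clear of neighbours and wall.

>>> play_rows(
  series=[
    [[0,0.016,0.1,-0.001,0,0,1],[0,0.016,0.2,-0.001,0,0,1],[0,0.016,0.3,-0.001,0,0,1],[0,0.016,0.38,-0.001,0,0,1],[0,0.016,0.43,-0.001,0,0,1],[0,0.016,0.46,-0.001,0,0,1],[0,0.016,0.475,-0.001,0,0,1],[0,0.016,0.485,-0.001,0,0,1],[0,0.016,0.485,-0.001,0,0,1],[0,0.016,0.485,-0.001,0,0,1]],
  ],
)

```text
t: 4.9
eef_pos: [617.9, 231.0, 85.6]
orientation: [0.152, 0.656, 0.72, 0.167]
wrist_force: [0.1, -0.3, -2.0]
width: 59.3
gripper_force: 30.0
```

>>> play_rows(
  series=[
    [[0,0,0.005,0,0,0,1],[0,0,0.01,0,0,0,1],[0,0,0.01,0,0,0,1]],
  ],
)

```text
t: 5.15
eef_pos: [618.7, 231.0, 83.2]
orientation: [0.152, 0.656, 0.72, 0.167]
wrist_force: [0.4, -0.4, -2.5]
width: 59.3
gripper_force: 30.0
```

```bash
python3 -c "
from h import *
rows((tr(32,183,19.3),RT))"
```

```text
t 5.15 at [618.7 231.   83.2] w 59.3
[0.0009, -0.0068, 0.0068, 0.0006, 0.0, -0.0] 1.93464259431845
```

>>> play_rows(
  series=[
    [[0,-0.007,0.003,0,0,0,1],[0,-0.007,0.007,0,0,0,1],[0,-0.007,0.007,0,0,0,1],[0,-0.007,0.007,0,0,0,1]],
  ],
)

```text
t: 5.48
eef_pos: [618.1, 230.9, 81.1]
orientation: [0.152, 0.656, 0.72, 0.167]
wrist_force: [-0.3, -0.2, -2.1]
width: 59.7
gripper_force: 30.0
```

>>> play_rows(
  series=[
    [[0,0,0.005,0,0,0,1],[0,0,0.005,0,0,0,1]],
  ],
)

```text
t: 5.65
eef_pos: [618.3, 230.9, 80.9]
orientation: [0.152, 0.656, 0.72, 0.167]
wrist_force: [-6.4, -1.8, 5.6]
width: 59.3
gripper_force: 30.0
```

>>> play_rows(
  series=[
    [[0,0,0.004,0,0,0,1],[0,0,0.004,0,0,0,1]],
  ],
)

```text
t: 5.82
eef_pos: [618.4, 230.9, 80.9]
orientation: [0.152, 0.656, 0.72, 0.167]
wrist_force: [-15.0, -4.4, 13.6]
width: 59.2
gripper_force: 30.0
```

```bash
python3 -c "
from h import *
rows((tr(32,183,19.3),RT))"
```

```text
t 5.82 at [618.4 230.9  80.9] w 59.2
[0.0009, -0.0001, -0.0026, 0.0004, 0.0001, 0.0001] 0.557594531935427
```

>>> play_rows(
  series=[
    [[0,0,-0.006,0,0,0,1],[0,0,-0.006,0,0,0,1],[0,0,-0.006,0,0,0,1]],
  ],
)

```text
t: 6.07
eef_pos: [618.5, 231.0, 81.1]
orientation: [0.152, 0.656, 0.72, 0.167]
wrist_force: [-3.3, -0.4, 3.3]
width: 59.4
gripper_force: 30.0
```

>>> play_rows(
  series=[
    [[0,0,0,0,0,0,0.25],[0,0,0,0,0,0,0.2],[0,0,0,0,0,0,0.15],[0,0,0,0,0,0,0.1],[0,0,0,0,0,0,0.0],[0,0,0,0,0,0,0.0],[0,0,0,0,0,0,0],[0,0,0,0,0,0,0],[0,0,-0.08,0,0,0,0],[0,0,-0.16,0,0,0,0],[0,0,-0.3,0,0,0,0],[0,0,-0.5,0,0,0,0],[0,0,-0.5,0,0,0,0],[0,0,-0.5,0,0,0,0]],
  ],
)

```text
t: 7.23
eef_pos: [574.8, 227.1, 172.6]
orientation: [0.153, 0.656, 0.72, 0.168]
wrist_force: [-0.1, 0.0, -0.8]
width: 87.8
gripper_force: 0.0
```

Run:
```python
from h import *
rows(((412,-249.3,150),RB),((520,0,220),RB))
```

```text
t 7.23 at [574.8 227.1 172.6] w 87.8
[-2.2964, -0.9741, -0.3566, 0.1462, -0.0002, 0.0001] 503.9713551618329
[-1.1052, -0.2337, -0.3802, 0.1462, -0.0002, 0.0001] 238.38196839438743
```

>>> play_rows(
  series=[
    [[-0.05,-0.1,-0.36,0.05,0,0,0],[-0.2,-0.2,-0.36,0.1,0,0,0],[-0.98,-0.5,-0.36,0.146,0,0,0],[-0.98,-0.5,-0.36,0.146,0,0,0],[-0.98,-0.5,-0.36,0.146,0,0,0],[-0.98,-0.5,-0.36,0.146,0,0,0],[-0.98,-0.5,-0.36,0.146,0,0,0],[-0.98,-0.5,-0.36,0.146,0,0,0],[-0.98,-0.5,-0.36,0.146,0,0,0],[-0.98,-0.5,-0.36,0.146,0,0,0]],
  ],
)

```text
t: 8.07
eef_pos: [471.9, 21.2, 190.7]
orientation: [-0.001, 0.674, 0.739, -0.001]
wrist_force: [0.3, -0.2, 1.1]
width: 87.9
gripper_force: 0.0
```

Run:
```python
from h import *
rows(((412,-249.3,150),RB),((412,-249.3,31.3),RB))
T,S=grab_frame("top"),grab_frame("side")
for u,v in((228,204),(226,203)):
  try: print(lid(T,u,v)); break
  except Exception as e: print(e)
cv2.imwrite("pics/b.png",np.hstack([cv2.resize(T["frame"][120:260,190:390,::-1],(400,280)),cv2.resize(S["frame"][150:290,250:450,::-1],(400,280))]))
```

```text
t 8.07 at [471.9  21.2 190.7] w 87.9
[-1.3188, -0.4229, 0.2044, -0.0012, -0.0001, 0.0001] 279.9995158323374
[-1.3191, -0.4206, 0.7979, -0.0012, -0.0001, 0.0001] 319.6044696599299
(array([225.41726619, 203.5971223 ]), array([225.41765404, 203.56939697]), (22.427730560302734, 23.139080047607422), np.int32(417))
```

View pics/b.png

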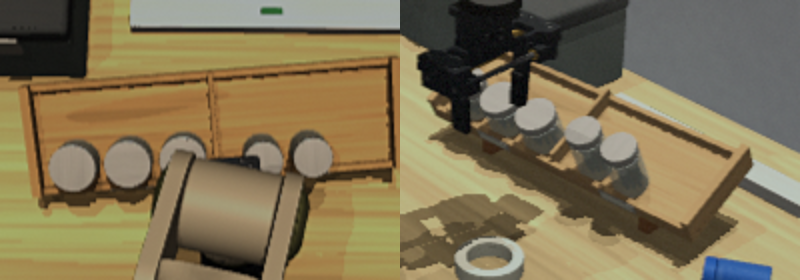

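Squat jar stands in line at (225.4,203.6) with its neighbours (extrapolated (225.4,204.0)); on to the tall jar.

>>> play_rows(
  series=[
    [[-0.98,-0.31,0.1,-0.001,0,0,0],[-0.98,-0.31,0.1,-0.001,0,0,0],[-0.98,-0.31,0.1,-0.001,0,0,0],[-0.98,-0.31,0.1,-0.001,0,0,0],[-0.98,-0.31,0.1,-0.001,0,0,0],[-0.98,-0.31,0.1,-0.001,0,0,0],[-0.98,-0.31,0.1,-0.001,0,0,0]],
  ],
)

```text
t: 8.75
eef_pos: [428.0, -181.2, 171.0]
orientation: [-0.0, 0.674, 0.738, 0.0]
wrist_force: [0.3, 1.2, -0.8]
width: 88.4
gripper_force: 0.0
```

Run:
```python
from h import *
rows(((412,-249.3,130),RB),((412,-249.3,31.3),RB))
```

```text
t 8.75 at [ 428.  -181.2  171. ] w 88.4
[-0.3322, -0.1101, 0.205, -0.0001, -0.0002, -0.0007] 81.11520276246377
[-0.3324, -0.1099, 0.6985, -0.0001, -0.0002, -0.0007] 156.26207467735773
```

>>> play_rows(
  series=[
    [[-0.332,-0.11,0.1,0,0,-0.001,0],[-0.332,-0.11,0.1,0,0,-0.001,0],[-0.332,-0.11,0.15,0,0,-0.001,0],[-0.332,-0.11,0.15,0,0,-0.001,0],[-0.332,-0.11,0.25,0,0,-0.001,0],[-0.332,-0.11,0.35,0,0,-0.001,0],[-0.332,-0.11,0.45,0,0,-0.001,0],[-0.332,-0.11,0.55,0,0,-0.001,0],[-0.332,-0.11,0.65,0,0,-0.001,0],[-0.332,-0.11,0.695,0,0,-0.001,0],[-0.332,-0.11,0.695,0,0,-0.001,0],[-0.332,-0.11,0.695,0,0,-0.001,1],[-0.332,-0.11,0.695,0,0,-0.001,1],[-0.332,-0.11,0.695,0,0,-0.001,1],[-0.332,-0.11,0.695,0,0,-0.001,1],[-0.332,-0.11,0.695,0,0,-0.001,1],[-0.332,-0.11,0.695,0,0,-0.001,1],[-0.332,-0.11,0.695,0,0,-0.001,1],[-0.332,-0.11,0.695,0,0,-0.001,1]],
  ],
)

```text
t: 10.33
eef_pos: [412.3, -248.7, 32.7]
orientation: [0.0, 0.673, 0.74, -0.0]
wrist_force: [0.6, 1.1, 4.1]
width: 49.6
gripper_force: 30.0
```

Run:
```python
from h import *
rows((tr(27,-181,125),RT))
```

```text
t 10.33 at [ 412.3 -248.7   32.7] w 49.6
[0.4705, 0.9937, -0.7075, -0.1443, -0.0001, 0.0009] 261.4870457253277
```

>>> play_rows(
  series=[
    [[0,0,-0.1,0,0,0,1],[0,0,-0.25,0,0,0,1],[0,0,-0.4,0,0,0,1],[0,0,-0.55,0,0,0,1],[0,0,-0.7,0,0,0,1],[0.06,0.14,-0.707,-0.03,0,0,1],[0.12,0.28,-0.707,-0.06,0,0,1],[0.18,0.42,-0.707,-0.09,0,0,1],[0.26,0.56,-0.707,-0.12,0,0,1],[0.34,0.7,-0.707,-0.144,0,0,1],[0.4,0.84,-0.707,-0.144,0,0,1],[0.45,0.94,-0.707,-0.144,0,0,1],[0.47,0.994,-0.707,-0.144,0,0.001,1],[0.47,0.994,-0.707,-0.144,0,0.001,1],[0.47,0.994,-0.707,-0.144,0,0.001,1],[0.47,0.994,-0.707,-0.144,0,0.001,1]],
  ],
)

```text
t: 11.67
eef_pos: [600.4, -136.3, 173.3]
orientation: [0.15, 0.657, 0.72, 0.166]
wrist_force: [0.1, 0.0, -2.2]
width: 49.3
gripper_force: 30.0
```

Run:
```python
from h import *
rows((tr(27,-181,32.7),RT))
T,S=grab_frame("top"),grab_frame("side")
cv2.imwrite("pics/c.png",np.hstack([cv2.resize(T["frame"][120:260,240:440,::-1],(400,280)),cv2.resize(S["frame"][130:270,280:480,::-1],(400,280))]))
```

```text
t 11.67 at [ 600.4 -136.3  173.3] w 49.3
[0.0005, 0.0066, 0.4591, -0.0008, -0.0003, -0.0002] 91.82024215754228
```

View pics/c.png

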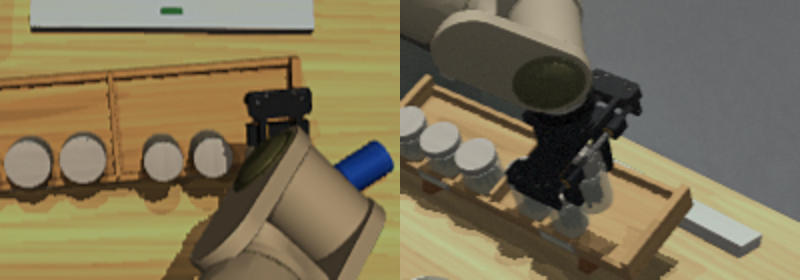

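Tall jar is held tilted over the empty right place (gripper at (280,110) in the left part), the neighbour at (212,155) clear. Lowering.

>>> play_rows(
  series=[
    [[0,0.007,0.1,-0.001,0,0,1],[0,0.007,0.2,-0.001,0,0,1],[0,0.007,0.28,-0.001,0,0,1],[0,0.007,0.34,-0.001,0,0,1],[0,0.007,0.39,-0.001,0,0,1],[0,0.007,0.42,-0.001,0,0,1],[0,0.007,0.435,-0.001,0,0,1],[0,0.007,0.445,-0.001,0,0,1],[0,0.007,0.445,-0.001,0,0,1],[0,0.007,0.445,-0.001,0,0,1]],
  ],
)

```text
t: 12.6
eef_pos: [641.2, -132.4, 94.9]
orientation: [0.152, 0.656, 0.72, 0.167]
wrist_force: [-0.6, -1.1, -0.9]
width: 49.2
gripper_force: 30.0
```

Run:
```python
from h import *
rows((tr(27,-181,32.7),RT))
```

```text
t 12.6 at [ 641.2 -132.4   94.9] w 49.2
[0.0002, -0.0071, 0.0169, 0.0008, -0.0001, -0.0] 3.6574652908264857
```

>>> play_rows(
  series=[
    [[0,-0.006,0.005,0.001,0,0,1],[0,-0.006,0.01,0.001,0,0,1],[0,-0.006,0.013,0.001,0,0,1],[0,-0.006,0.013,0.001,0,0,1]],
  ],
)

```text
t: 12.93
eef_pos: [641.2, -132.3, 91.4]
orientation: [0.151, 0.657, 0.72, 0.166]
wrist_force: [0.3, -0.2, -2.3]
width: 49.2
gripper_force: 30.0
```

>>> play_rows(
  series=[
    [[0,0,0.005,0,0,0,1],[0,0,0.005,0,0,0,1],[0,0,0.005,0,0,0,1]],
  ],
)

```text
t: 13.18
eef_pos: [641.5, -132.2, 91.0]
orientation: [0.151, 0.656, 0.72, 0.166]
wrist_force: [-5.3, 0.2, 3.0]
width: 49.2
gripper_force: 30.0
```

Run:
```python
from h import *
rows((tr(27,-181,32.7),RT))
```

```text
t 13.18 at [ 641.5 -132.2   91. ] w 49.2
[-0.0003, 0.0, -0.0013, -0.0004, -0.0002, -0.0] 0.26784571928157414
```

In contact and seated on the board; release and retreat along the normal.

>>> play_rows(
  series=[
    [[0,0,0,0,0,0,1],[0,0,0,0,0,0,0.35],[0,0,0,0,0,0,0.3],[0,0,0,0,0,0,0.2],[0,0,0,0,0,0,0.1],[0,0,0,0,0,0,0],[0,0,0,0,0,0,0],[0,0,0,0,0,0,0],[0,0,0,0,0,0,0],[0,0,-0.08,0,0,0,0],[0,0,-0.16,0,0,0,0],[0,0,-0.3,0,0,0,0],[0,0,-0.5,0,0,0,0],[0,-0.3,-0.6,0,0,0,0],[0,-0.6,-0.6,0,0,0,0],[0,-0.9,-0.6,0,0,0,0],[0,-0.9,-0.6,0,0,0,0],[0,-0.9,-0.6,0,0,0,0],[0,-0.9,-0.6,0,0,0,0],[0,-0.9,-0.6,0,0,0,0]],
  ],
)

```text
t: 14.85
eef_pos: [428.4, -152.6, 120.2]
orientation: [0.151, 0.657, 0.72, 0.166]
wrist_force: [0.3, -0.4, 0.5]
width: 88.0
gripper_force: 0.0
```

Run:
```python
from h import *
T,S=grab_frame("top"),grab_frame("side"); print(telemetry.read_state()["eef_pos"],telemetry.read_state()["wrist_force"])
for p in((226,203),(254,202),(281,200),(321,200),(346,198),(371,196)):
  try: print(lid(T,*p)[0])
  except Exception as e: print(p,"fail")
cv2.imwrite("pics/d.png",np.hstack([cv2.resize(T["frame"][120:260,200:400,::-1],(400,280)),cv2.resize(S["frame"][150:290,250:450,::-1],(400,280))]))
```

```text
[ 429.28299645 -152.53572705  120.5550253 ] [ 0.36495935 -0.54639229 -0.18822292]
[225.44180523 203.60332542]
[253.08747045 201.65957447]
[280.85441527 199.45584726]
[321.26       200.28666667]
[346.19666667 198.23      ]
[370.96598639 195.95578231]
```

View pics/d.png

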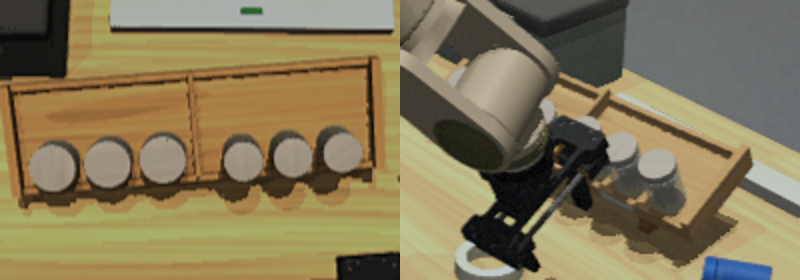

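All six lids stand in two straight rows: the new tall jar is at (371.0,196.0), where extrapolation puts (371.1,196.2), and the other four have not moved. The robot is clear.

```bash
python3 -c "
from station import job
print(job.finish_job())"
```

```text
the job is handed in; nothing more can be done
None
```

Both loose jars are in the rack, the squat in the left place of the left bay and the tall in the right place of the right bay; they line up with their neighbours in the last top view, the other four rack jars had not moved, and the job is handed in (no verdict was returned).

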